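# Lock the tube carrier onto the bead mill's ball spindle

## Robot

A 6-joint arm with a two-finger parallel gripper is mounted at the origin on the work surface. World frame = base frame: x ahead of the robot, y to its left, z up, the work surface at z = 0. Lengths are in mm, angles in rad, forces in N, time in s.
With the tool pointing down it reaches from about 350 to 775 mm from the base axis. Payload 7.3 kg.
Tool frame: the origin (TCP) lies between the finger pads; the fingertips stand 8 mm ahead of it and the grasp point (between the pads) lies 11 mm behind it (robot.finger_overhang is the z of the fingertips in the tool frame, in mm); z points along the fingers, y is the line along which they close (so a half turn about z gives the same grasp; the last joint's range is limited). The gripper opens to 92 mm and grips with 3 to 60 N. Pads are 19 mm wide; open, the fingers measure 130 mm over their backs; the gripper's body (75 mm by 190 mm) begins 47 mm behind the grasp point.
Start: joints at [1.173, 0.342, 1.524, -0, 1.275, -0.146], TCP at [130.786, 508.467, 234.741] pointing down, gripper open.
Joint ranges: [-2.53, 2.53], [-0.77, 2.02], [0.04, 2.7], [-1, 4.14], [0.28, 2.66], [-3.11, 3.11]. Speed limits (rad/s): [2.57, 2.57, 3.14, 3.14, 3.14, 3.14].

## Interface

Orientations are given as a unit quaternion [w, x, y, z].
In Python, from bench import robot, grab_frame, camera_params gives the robot as it stands. The module is installed in compiled form; this text tells all that it offers.
- The arm moves only by the tool send_rows, never from a script. Its argument "targets" is a list of rows, each a list of 7 numbers: the gripper's target within -1 to 1 (fully open at 1, half-way at 0, shut at -1), then the shift along the tool's x, y, z in units of 8 cm (1.0 is 8 cm), then the turn, a rotation vector about the tool's x, y, z in units of pi rad (1.0 is pi rad). A call has exactly 5 rows; each row is the pose to reach, as a shift and turn from the pose commanded when the call began, along the tool's axes at that moment, turning the shorter way round; what a row does not reach only later rows make up. A row lasts 1/8 s, in which the tool goes at most 62.5 mm and 10.7 degrees, less where a joint would pass 70% of its speed; a pose out of reach is approached as far as the arm can. A call with a number of a shift or a turn outside -1 to 1 is refused whole. A call with a gripper value outside its range is refused whole. The fingers move at their own pace and stop on an object; "force" is the grip in N (left out, the last holds). Time passes only in rows, so rows that repeat a pose let the fingers close, or fill a call up. It gives the time, the measured TCP pose, the force, the opening and the grip force at its end, in the units of the state.
- robot.get_state(): the state, without advancing time (a new reading comes with each control period).
- grab_frame(name): name is "side" or "top" or "wrist"; returns the picture (480x640x3 uint8, blue, green, red); there is no depth.
- camera_params(name): a dict with "fx", "fy", "cx", "cy" (pixels), "xyz" and "rotation" of the camera in the world; the wrist camera has in their place "mount" (4x4, takes a point from camera to tool coordinates, whose origin is the TCP and whose axes are the flange's). Camera axes: x right, y up, looking along -z (the intrinsics and any distortion apply to the point x, -y, -z); pixel columns grow to the right and rows downward; lengths in mm; the calibration is good to about 2 mm. A picture is of the moment at which its call begins: read the wrist's pose just before it. camera_params takes no time and is no camera call.
- robot.close_job(): hands the job in; it is judged then, once.
The state is a dict: "time_s": time; "joint_positions": joint angles; "qd": joint speeds; "joint_torque": joint torques, N m; "ee_pos": TCP position; "orientation": TCP orientation; "contact_force": force on the tool from outside, world axes, zero at the start; "moment": the same for the moment, N m; "opening": finger opening in mm; "gripper_force": force on a finger pad.
Only numpy, scipy, OpenCV 4.12 (cv2) and the standard library are available. Lean on these libraries where they do the work, as an engineer would, in place of code of your own. Each camera call takes 0.05 s, during which the arm holds its last target. There are 200 camera calls.

## Task

Put the loaded tube carrier on the bead mill: raise the locking lever on its hub all the way up, lift the carrier off its loading stand, lower it gently and level onto the ball spindle of the mill until it stands flat on the spindle's shoulder with the lever still up, then press the lever fully down to lock it and let go. Never tip the carrier over far, for the tubes are full, and leave the other things on the bench where they are.

Things in the scene. Friction and masses are not known exactly. Their poses are not given: they have to be found in the camera images.
- carrier: Tube carrier, about 0.8 kg with lever: bare-aluminium disc 150 mm across, 6 mm thick, with ten white-capped tubes on a circle of 60 mm radius, with a gap under the lever (caps reach 18 mm above, tube ends 28 mm below the disc's underside) and a hub in the middle. Origin: centre of the disc's underside, the face that rests on stand or spindle; z up, +x towards the lever. Starts on the stand; any heading on the spindle will do.
- hub_grip (a point): On the carrier's axis, 47 mm above its underside: the middle of the hub's grasping height. The hub is a plain aluminium cylinder 56 mm across, its top 63 mm above the underside; grasp it across the lever's direction, so that the fingers stand clear of the lever. Its socket, open below, is 38 mm across and 51 mm deep and takes the ball.
- lever (a joint): Angle (rad) of the carrier's locking lever on a pin parallel to the carrier's y axis. 0: level, pointing out along the carrier's +x, locked (a fork reaches under the ball, and bars the ball from entering). 0.95: all the way up, end stop, open; it still leans outward. It stays where it is left; about 1 N at its end moves it. Starts within 0.06 of level.
- lever_grip (a point): Centre of the round black knob, 22 mm across, at the lever's end, 55 mm from the pin; x points out along the lever. Lever level: 85 mm from the carrier's axis, 50 mm above its underside, 32 mm above the caps. Pinch the knob from above, across the lever, to raise it along its arc (it pivots between the fingers); push it from above to lower it.
- lever_pivot (a point): Centre of the lever's pin on the carrier: 30 mm along the carrier's +x from its axis and 50 mm above its underside.
- spindle_seat (a point): On the mill: centre of the flat round steel shoulder, 76 mm across, 155 mm above the bench, on which the carrier's underside comes to rest. From it rises a neck 14 mm thick with a steel ball 36 mm across, whose centre is 31 mm and whose top is 49 mm above this point. z up.
- mill: Bead mill, fixed: grey casing 270 mm (x) by 350 mm (y), top 110 mm above the bench, key panel at its -y face, clear blue hood tipped up at its +y side (it starts 135 mm from the spindle, up to 360 mm above the bench). Round pan on top, rim 20 mm high, 232 mm across, the spindle in its middle. Origin: below the spindle, on the bench.
- stand: Fixed loading stand that carries the carrier at the start: black foot 124 mm across, aluminium pillar 94 mm across and 50 mm high with a low 34 mm boss, 6 mm high, that enters the hub's socket. Origin: centre of its underside on the bench.
- jar: Bystander: steel grinding jar, 52 mm across, 52 mm high. Origin at its underside.
- cup_lid: Bystander: black cup lid with a knob, 84 mm across, 24 mm high, lying flat. Origin at its underside.
- cup_a: Bystander: dark open mill cup, 80 mm across, 75 mm high. Origin at its underside.
- cup_b: Bystander: second dark mill cup, alike. Origin at its underside.
- tube_rack: Bystander: white tube rack with a few tubes, 66 by 126 mm, about 50 mm high. Origin at its underside.
- spatula: Bystander: steel spoon spatula, 170 mm long, lying on the bench. Origin at its middle.

How it is judged (in metres and radians):
On the way, in this order (a step that is already met when the one before it is completed fails the run):
1. the lever is raised all the way (above 0.75 rad) while the carrier still stands within 10 mm of its place on the stand (value of joint lever above 0.75 rad and distance of carrier from where it was at the start of the episode below 0.01 m), for 0.2 s.
2. the carrier stands flat on the spindle's shoulder, the ball in its socket (within 4 mm sideways, 3 mm in height, level within 0.04 rad), with the lever still up (above 0.7 rad) (horizontal distance between carrier and spindle_seat below 0.004 m and z of carrier in the frame of spindle_seat between -0.003 and 0.003 m and angle between carrier's own z axis and vertical below 0.04 rad and value of joint lever above 0.7 rad), for 0.2 s.
At the end, for the whole second after the job is handed in: The carrier stands flat on the spindle's shoulder, ball in its socket (within 4 mm sideways, 3 mm in height, level within 0.04 rad), its lever is fully down (below 0.07 rad), and it is at rest (horizontal distance between carrier and spindle_seat below 0.004 m and z of carrier in the frame of spindle_seat between -0.003 and 0.003 m and angle between carrier's own z axis and vertical below 0.04 rad and value of joint lever below 0.07 rad and linear speed of carrier below 0.02 m/s); the robot touches nothing.
It fails at once if the carrier comes down on the spindle faster than 0.25 m/s (dropped, within 20 mm above the shoulder) (horizontal distance between carrier and spindle_seat below 0.03 m and z of carrier in the frame of spindle_seat below 0.02 m and linear speed of carrier above 0.25 m/s).
It fails at once if the carrier is tipped by more than 0.5 rad (angle between carrier's own z axis and vertical above 0.5 rad).
It fails at once if another thing on the bench is moved by more than 30 mm (distance of any of jar, cup_lid, cup_a, cup_b, tube_rack, spatula from where it was at the start of the episode above 0.03 m).
It also fails if it takes over 67 s, if anything falls off the work surface, if the arm or the gripper's body presses on something with over 40 N, if the wrist force passes 120 N, or if a joint passes its speed limit or range.

## Working session

There is one attempt and no reset: what is moved stays moved. The work goes in short steps, Python scripts to look and compute and a tool call to move; the robot and the scene stay as the last step left them, time stands still between calls to the robot, and variables do not carry over. Pictures are saved under pics/ and viewed, at most 10 in all, crops included, and the job is handed in when it is done.

Besides the shell and the picture viewer there is one more tool, called after "Emit:" as name(argument=value, ...) on one line, values as JSON. send_rows: Moves the arm, as the interface text tells. Its arguments: {"type":"object","properties":{"targets":{"type":"array","items":{"type":"array","items":{"type":"number","minimum":-1,"maximum":1}}},"force":{"type":"number"}},"required":["targets"]}

```bash
mkdir -p pics; cat > h.py <<'E'
import numpy as np, cv2
from bench import robot, grab_frame, camera_params
from scipy.spatial.transform import Rotation as R
def cam(name, st=None):
    p=camera_params(name)
    if 'mount' in p:
        M=np.array(p['mount']); q=st['orientation']; T=R.from_quat([q[1],q[2],q[3],q[0]]).as_matrix()
        return p, T@M[:3,:3], T@M[:3,3]+np.array(st['ee_pos'])
    r=np.array(p['rotation'])
    if r.shape!=(3,3): r=R.from_quat([r[1],r[2],r[3],r[0]]).as_matrix()
    return p, r, np.array(p['xyz'])
def ray(c,u,v):
    p,r,o=c; d=np.array([(u-p['cx'])/p['fx'],-(v-p['cy'])/p['fy'],-1.]); return o, r@d
def onz(c,u,v,z):
    o,d=ray(c,u,v); return o+d*(z-o[2])/d[2]
def proj(c,X):
    p,r,o=c; x=r.T@(np.array(X)-o); return p['cx']+p['fx']*x[0]/-x[2], p['cy']-p['fy']*x[1]/-x[2]
E
python3 - <<'E'
from h import *
st=robot.get_state(); print(st)
print(robot.finger_overhang)
for n in('top','side','wrist'):
    cv2.imwrite(f'pics/{n}0.png',grab_frame(n)); print(n,camera_params(n))
E
```

```text
{'time_s': 0.0, 'joint_positions': array([ 1.17299320e+00,  3.42705166e-01,  1.52499385e+00, -7.90025929e-06,
        1.27537884e+00, -1.45995863e-01]), 'qd': array([-0.00133659, -0.00122184,  0.00103635,  0.00223304, -0.00177976,
        0.00059536]), 'joint_torque': array([-7.94075095e-05, -4.31246352e+01, -2.44219726e+01,  7.17528211e-02,
        5.58433961e-02, -8.03952071e-05]), 'ee_pos': array([130.63636929, 508.09567498, 234.0621423 ]), 'orientation': array([-1.95794779e-04,  1.25570085e-01,  9.92084473e-01, -7.16334370e-04]), 'contact_force': array([ 0.03797211, -0.37871651,  0.09355022]), 'moment': array([ 0.01252184,  0.02943832, -0.04882652]), 'gripper_force': 0.0, 'opening': 91.57069483415319}
8.0
top {'fx': 535.3359004826507, 'fy': 535.3359004826507, 'cx': 327.20102418688253, 'cy': 233.5685734805362, 'xyz': array([ 410.94394034, -109.44105254, 1449.62180847]), 'rotation': array([-0.70312612, -0.04835115,  0.04164326,  0.70819607])}
side {'fx': 532.6927329822233, 'fy': 532.6927329822233, 'cx': 309.077373032872, 'cy': 240.0638674139579, 'xyz': array([  479.34143074, -1129.3886418 ,   703.40084317]), 'rotation': array([ 0.85965508,  0.50942844, -0.0125303 , -0.03631528])}
wrist {'fx': 425.71462206945205, 'fy': 425.71462206945205, 'cx': 322.200374566931, 'cy': 232.60916464868623, 'mount': array([[-6.32343821e-04,  9.58400199e-01,  2.85427151e-01,
         7.56349922e+01],
       [ 9.99999399e-01,  8.61830582e-04, -6.78404840e-04,
        -8.11403464e-02],
       [-8.96173182e-04,  2.85426550e-01, -9.58400168e-01,
        -1.50781640e+02],
       [ 0.00000000e+00,  0.00000000e+00,  0.00000000e+00,
         1.00000000e+00]])}
```

View pics/top0.png

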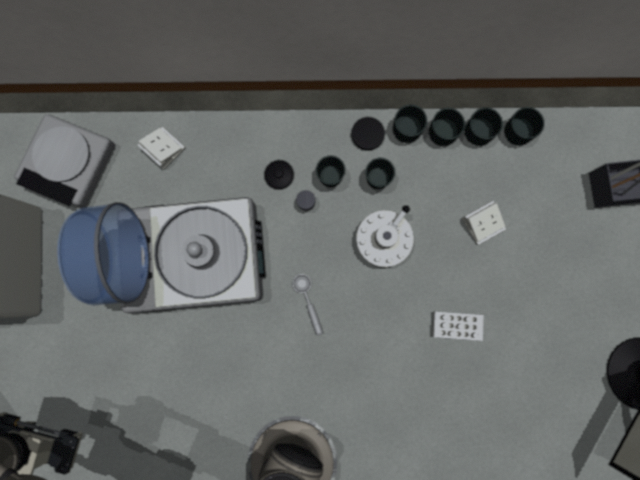

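View pics/side0.png

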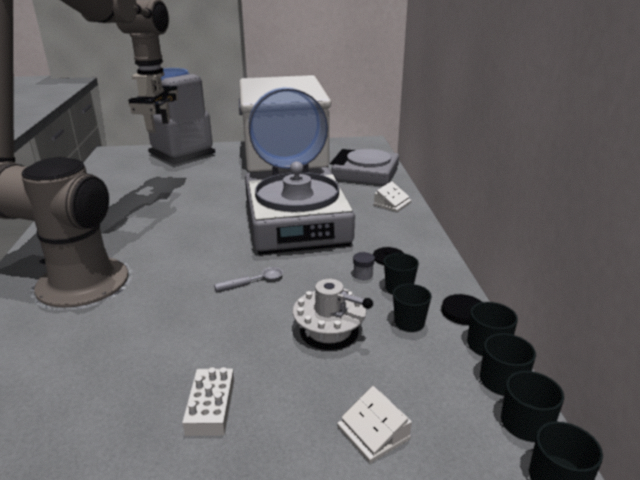

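```bash
cat >> h.py <<'E'
def tri(c1,uv1,c2,uv2):
    o1,d1=ray(c1,*uv1);o2,d2=ray(c2,*uv2)
    s=np.linalg.lstsq(np.stack([d1,-d2],1),o2-o1,rcond=None)[0]
    a,b=o1+s[0]*d1,o2+s[1]*d2
    return (a+b)/2,np.linalg.norm(a-b)
E
python3 - <<'E'
from h import *
t,s=cam('top'),cam('side'); np.set_printoptions(precision=1,suppress=True)
print(R.from_matrix(t[1]).as_matrix(), onz(t,295,460,0))
T=cv2.imread('pics/top0.png');S=cv2.imread('pics/side0.png')
def blob(im,x0,x1,y0,y1,f):
    m=f(cv2.cvtColor(im,cv2.COLOR_BGR2GRAY)[y0:y1,x0:x1].astype(int)).astype(np.uint8)
    n,l,st,c=cv2.connectedComponentsWithStats(m); i=1+np.argmax(st[1:,4]); return c[i]+[x0,y0],st[i]
kt=blob(T,398,414,202,216,lambda g:g<60);ks=blob(S,358,378,294,313,lambda g:g<45)
print(kt,ks)
print('knob',tri(t,kt[0],s,ks[0])); print('hubtop',tri(t,(387,236),s,(329,285)))
print('ball',tri(t,(194,250),s,(297,167)))
for z in(186,): print(onz(t,194,250,z))
big=np.hstack([cv2.resize(T[195:285,345:435],(400,400),interpolation=2),cv2.resize(T[205:295,150:240],(400,400),interpolation=2)])
b2=np.hstack([cv2.resize(S[270:360,285:385],(400,200*9//5),interpolation=2),cv2.resize(S[145:235,250:350],(400,360),interpolation=2)])
cv2.imwrite('pics/crop.png',cv2.resize(np.vstack([big,b2]),(600,570)))
E
```

```text
[[-0.   1.  -0.1]
 [-1.  -0.  -0. ]
 [-0.   0.1  1. ]] [ 5.7 -9.   0. ]
(array([405.6, 208.5]), array([ 5,  4,  6,  7, 31], dtype=int32)) (array([367.2, 302.9]), array([ 4,  5, 11,  9, 70], dtype=int32))
knob (array([ 645.7, -297.5,  102.1]), np.float64(1.4220926945476327))
hubtop (array([ 575.6, -247.4,  114.6]), np.float64(1.89543458402033))
ball (array([538.1, 218.3, 188.2]), np.float64(4.7950070017658195))
[535.9 218.8 186. ]
```

View pics/crop.png

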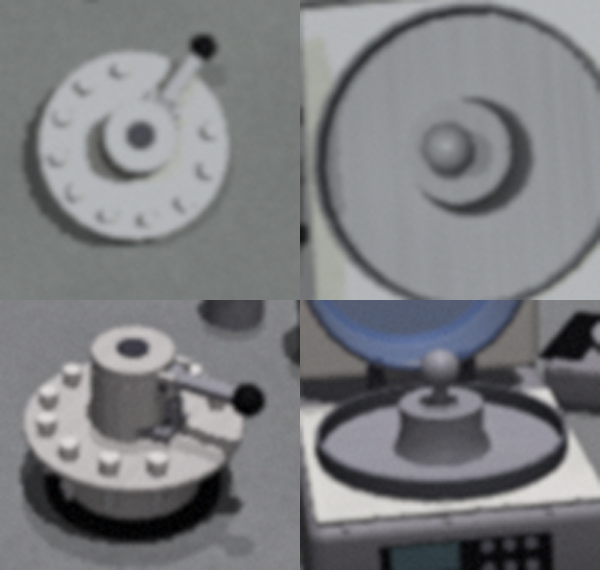

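The images show the carrier hub at (387,236) in the top view and (329,285) in the side view. The knob is at (405,209) and (367,303), and the ball at (194,250) and (297,167). The measured knob radius is 86 mm and the underside height about 51 mm, which match the given sizes. I'll move above the carrier now.

Emit:
send_rows(targets=[[1,-0.19,-0.19,0,0,0,0],[1,-0.38,-0.38,0,0,0,0],[1,-0.57,-0.57,0,0,0,0],[1,-0.76,-0.76,0,0,0,0],[1,-0.95,-0.95,0,0,0,0]])

```text
time_s: 0.78
ee_pos: [185.7, 415.2, 234.5]
orientation: [-0.0, 0.126, 0.992, -0.0]
contact_force: [-0.3, 0.6, -0.3]
opening: 92.1
gripper_force: 0.0
```

Emit:
send_rows(targets=[[1,-0.19,-0.19,0,0,0,0],[1,-0.38,-0.38,0,0,0,0],[1,-0.57,-0.57,0,0,0,0],[1,-0.76,-0.76,0,0,0,0],[1,-0.95,-0.95,0,0,0,0]])

```text
time_s: 1.4
ee_pos: [240.3, 322.6, 234.6]
orientation: [-0.0, 0.126, 0.992, -0.0]
contact_force: [-0.6, -0.0, 1.1]
opening: 91.7
gripper_force: 0.0
```

Emit:
send_rows(targets=[[1,-0.19,-0.19,0,0,0,0],[1,-0.38,-0.38,0,0,0,0],[1,-0.57,-0.57,0,0,0,0],[1,-0.76,-0.76,0,0,0,0],[1,-0.95,-0.95,0,0,0,0]])

```text
time_s: 2.02
ee_pos: [295.0, 230.2, 234.6]
orientation: [-0.0, 0.126, 0.992, -0.0]
contact_force: [-0.3, 1.0, -0.4]
opening: 91.4
gripper_force: 0.0
```

Emit:
send_rows(targets=[[1,-0.19,-0.19,0,0,0,0],[1,-0.38,-0.38,0,0,0,0],[1,-0.57,-0.57,0,0,0,0],[1,-0.76,-0.76,0,0,0,0],[1,-0.95,-0.95,0,0,0,0]])

```text
time_s: 2.65
ee_pos: [349.6, 137.7, 234.6]
orientation: [-0.0, 0.126, 0.992, 0.0]
contact_force: [-0.4, -0.7, -0.3]
opening: 91.9
gripper_force: 0.0
```

Emit:
send_rows(targets=[[1,-0.19,-0.19,0,0,0,0],[1,-0.38,-0.38,0,0,0,0],[1,-0.57,-0.57,0,0,0,0],[1,-0.76,-0.76,0,0,0,0],[1,-0.95,-0.95,0,0,0,0]])

```text
time_s: 3.28
ee_pos: [404.3, 45.1, 234.6]
orientation: [-0.0, 0.126, 0.992, 0.0]
contact_force: [-1.1, 1.1, 0.5]
opening: 91.8
gripper_force: 0.0
```

Emit:
send_rows(targets=[[1,-0.19,-0.19,0,0,0,0],[1,-0.38,-0.38,0,0,0,0],[1,-0.57,-0.57,0,0,0,0],[1,-0.76,-0.76,0,0,0,0],[1,-0.95,-0.95,0,0,0,0]])

```text
time_s: 3.9
ee_pos: [459.3, -47.7, 234.6]
orientation: [-0.0, 0.126, 0.992, 0.0]
contact_force: [0.5, -0.8, 0.0]
opening: 91.3
gripper_force: 0.0
```

Emit:
send_rows(targets=[[1,-0.19,-0.19,0,0,0,0],[1,-0.38,-0.38,0,0,0,0],[1,-0.57,-0.57,0,0,0,0],[1,-0.76,-0.76,0,0,0,0],[1,-0.95,-0.95,0,0,0,0]])

```text
time_s: 4.53
ee_pos: [514.1, -140.6, 234.6]
orientation: [-0.0, 0.126, 0.992, 0.0]
contact_force: [0.0, 0.7, 0.5]
opening: 91.8
gripper_force: 0.0
```

Emit:
send_rows(targets=[[1,-0.22,-0.22,0,0,0,0.03],[1,-0.44,-0.44,0,0,0,0.06],[1,-0.66,-0.66,0,0,0,0.09],[1,-0.88,-0.88,0,0,0,0.117],[1,-0.95,-0.95,0,0,0,0.117]])

```text
time_s: 5.15
ee_pos: [568.5, -233.4, 234.1]
orientation: [-0.0, 0.305, 0.952, 0.0]
contact_force: [0.3, -0.1, 0.4]
opening: 91.7
gripper_force: 0.0
```

```bash
python3 - <<'E'
from h import *
import pickle
st=robot.get_state(); im=grab_frame('wrist'); cv2.imwrite('pics/w1.png',im); pickle.dump(st,open('s1.pkl','wb'))
print(st['ee_pos'],st['orientation'],st['joint_positions'])
E
```

```text
[ 568.5326881  -233.42764125  234.05410181] [-2.61819914e-04  3.04934949e-01  9.52373144e-01  5.34317335e-05] [-5.14225491e-01  5.09865140e-01  1.25981109e+00 -1.65801080e-06
  1.37245085e+00 -1.46528122e+00]
```

View pics/w1.png

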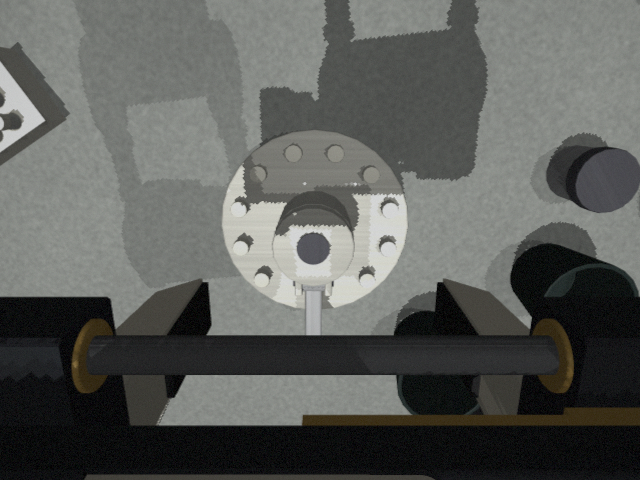

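The hub's hole is at (313.5,248) and the lever runs straight down the picture at u≈314. So the tool already lies along the lever.

```bash
python3 - <<'E'
from h import *
import pickle
np.set_printoptions(precision=2,suppress=True)
st=pickle.load(open('s1.pkl','rb')); im=cv2.imread('pics/w1.png'); c=cam('wrist',st)
q=st['orientation'];T=R.from_quat([q[1],q[2],q[3],q[0]]).as_matrix(); p=np.array(st['ee_pos'])
g=cv2.cvtColor(im,cv2.COLOR_BGR2GRAY)
m=(g[230:268,295:332]<120).astype(np.uint8); n,l,s,ce=cv2.connectedComponentsWithStats(m); i=1+np.argmax(s[1:,4])
h=ce[i]+[295,230]; print('hole',h,s[i])
H=onz(c,*h,113); print('hub',H,'in tool',T.T@(H-p))
for r in(300,315,330):
    row=g[r,295:335]; w=np.where(row>0)[0]; gr=np.diff(row.astype(int)); a,b=np.argmax(gr),np.argmin(gr); print(r,295+a+.5,295+b+.5, row[a-2:b+4] if b>a else row)
# disc centre: bright disc outline extremes at z~56
e=[onz(c,u,v,56) for u,v in((223,220),(407,220))]; print('disc',(e[0]+e[1])/2, np.linalg.norm(e[0]-e[1]))
print('disc far edge',T.T@(onz(c,314,130,56)-p), T.T@(onz(c,314,310,56)-p))
for hh in (15,): print('tx',T[:,0],'ty',T[:,1])
E
```

```text
hole [312.81 247.9 ] [  2   2  33  32 810]
hub [ 578.11 -247.24  113.  ] in tool [-15.89  -5.67 121.05]
300 327.5 304.5 [211 204 189 191 191 189 190 189 190 173 131 163 181 186 186 183 180 178
 178 179 179 179 180 182 171 153 128 115 122 121 119 121 152 205 208 207
 211 211 210 211]
315 305.5 319.5 [144 134 122 160 180 179 181 180 175 175 176 179 181 178 179 177 169 146
 132 143]
330 305.5 319.5 [146 139 130 156 173 180 179 175 169 173 172 174 175 175 176 176 170 144
 131 147]
disc [ 574.96 -244.21   56.  ] 146.9793711153289
disc far edge [ 58.4   -5.41 178.09] [-90.86  -6.33 178.01]
tx [-0.81  0.58  0.  ] ty [ 0.58  0.81 -0.  ]
```

Emit:
send_rows(targets=[[0,-0.18,-0.07,0.04,0,0,0],[0,-0.36,-0.07,0.08,0,0,0],[0,-0.54,-0.07,0.12,0,0,0],[0,-0.72,-0.07,0.16,0,0,0],[0,-0.9,-0.07,0.2,0,0,0]])

```text
time_s: 5.82
ee_pos: [624.0, -278.4, 218.5]
orientation: [-0.0, 0.304, 0.953, 0.0]
contact_force: [0.2, 0.1, 0.7]
opening: 47.8
gripper_force: 0.0
```

Emit:
send_rows(targets=[[0,-0.18,0,0.16,0,0,0],[0,-0.36,0,0.32,0,0,0],[0,-0.36,0,0.48,0,0,0],[0,-0.36,0,0.64,0,0,0],[0,-0.36,0,0.8,0,0,0]])

```text
time_s: 6.45
ee_pos: [646.6, -294.6, 153.9]
orientation: [-0.0, 0.305, 0.952, 0.0]
contact_force: [0.7, 0.3, 0.2]
opening: 46.0
gripper_force: 0.0
```

Emit:
send_rows(targets=[[0,0,0,0.16,0,0,0],[0,0,0,0.32,0,0,0],[0,0,0,0.48,0,0,0],[0,0,0,0.64,0,0,0],[0,0,0,0.78,0,0,0]])

```text
time_s: 7.08
ee_pos: [646.9, -294.9, 91.3]
orientation: [-0.0, 0.305, 0.952, 0.0]
contact_force: [-0.5, 0.4, -0.4]
opening: 46.0
gripper_force: 0.0
```

```bash
python3 - <<'E'
from h import *
st=robot.get_state(); print(st['ee_pos'],st['contact_force'],st['opening'])
im=grab_frame('wrist'); s=grab_frame('side')
cv2.imwrite('pics/k1.png',np.hstack([cv2.resize(im,(400,300)),cv2.resize(s[230:380,260:460],(400,300))]))
E
```

```text
[ 646.86758751 -294.85336241   91.32949435] [-0.53532099  0.35189666 -0.35443274] 45.98201132824343
```

View pics/k1.png

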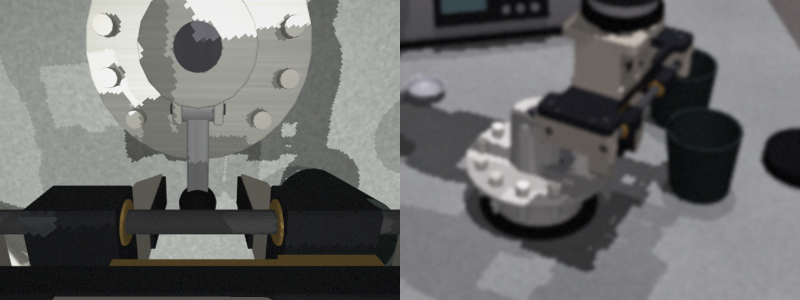

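The wrist picture shows the knob at crop (197,200). The grasp point should project to row 201, so the knob is at the grasp point between the pads. I'll pinch it and raise it along its arc.

Emit:
send_rows(targets=[[-1,0,0,0,0,0,0],[-1,0,0,0,0,0,0],[-1,0,0,0,0,0,0],[-1,0,0,0,0,0,0],[-1,0,0,0,0,0,0]], force=8)

```text
time_s: 7.8
ee_pos: [647.2, -295.3, 92.6]
orientation: [0.0, 0.305, 0.952, -0.0]
contact_force: [1.1, -1.9, -0.1]
opening: 21.0
gripper_force: 8.0
```

Emit:
send_rows(targets=[[-1,0.003,0,-0.06,0,0,0],[-1,0.012,0,-0.13,0,0,0],[-1,0.027,0,-0.19,0,0,0],[-1,0.047,0,-0.25,0,0,0],[-1,0.075,0,-0.31,0,0,0]])

```text
time_s: 8.43
ee_pos: [641.8, -291.2, 117.3]
orientation: [-0.0, 0.305, 0.952, 0.0]
contact_force: [0.4, -0.2, -1.3]
opening: 21.0
gripper_force: 8.0
```

Emit:
send_rows(targets=[[-1,0.03,0,-0.054,0,0,0],[-1,0.065,0,-0.105,0,0,0],[-1,0.105,0,-0.153,0,0,0],[-1,0.154,0,-0.2,0,0,0],[-1,0.2,0,-0.24,0,0,0]])

```text
time_s: 9.05
ee_pos: [628.8, -282.0, 136.6]
orientation: [0.0, 0.305, 0.952, 0.0]
contact_force: [-0.1, -1.0, -2.1]
opening: 21.2
gripper_force: 8.0
```

Emit:
send_rows(targets=[[-1,0.01,0,-0.01,0,0,0],[-1,0.01,0,-0.01,0,0,0],[-1,0.01,0,-0.01,0,0,0],[0,0.01,0,-0.01,0,0,0],[0,0.01,0,-0.01,0,0,0]])

```text
time_s: 9.68
ee_pos: [628.7, -281.8, 137.4]
orientation: [0.0, 0.305, 0.952, -0.0]
contact_force: [-1.1, 0.4, 0.3]
opening: 36.2
gripper_force: 0.0
```

Emit:
send_rows(targets=[[0,0,0,-0.16,0,0,0],[0,0,0,-0.32,0,0,0],[0,0.0,0,-0.48,0,0,0],[0,0.15,0,-0.64,0,0,0],[0.5,0.3,0,-0.8,0,0,0]])

```text
time_s: 10.3
ee_pos: [608.0, -267.1, 202.0]
orientation: [-0.0, 0.305, 0.952, 0.0]
contact_force: [-0.2, -0.8, 0.0]
opening: 52.5
gripper_force: 0.0
```

Emit:
send_rows(targets=[[1,0.16,0,0,0,0,0],[1,0.32,0,0,0,0,0],[1,0.48,0,0,0,0,0],[1,0.68,0,0,0,0,0],[1,0.68,0,0,0,0,0]])

```text
time_s: 10.92
ee_pos: [563.7, -235.3, 202.1]
orientation: [0.0, 0.305, 0.952, 0.0]
contact_force: [-0.1, -0.1, 1.1]
opening: 91.5
gripper_force: 0.0
```

```bash
python3 - <<'E'
from h import *
import pickle
st=robot.get_state(); print(st['ee_pos'],st['orientation'],st['contact_force'],st['opening'])
im=grab_frame('wrist'); cv2.imwrite('pics/w2.png',im); pickle.dump(st,open('s2.pkl','wb'))
E
```

```text
[ 563.69277876 -235.33688097  202.07358004] [1.06498826e-04 3.04562682e-01 9.52492289e-01 3.97898248e-05] [-0.05031035 -0.09657189  1.06824371] 91.51786217404718
```

View pics/w2.png

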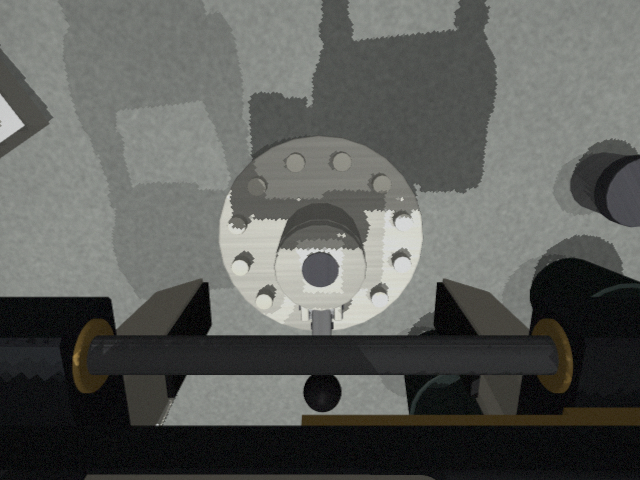

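The hub hole is at about (320,269) and the knob at (322,392). I'll check the lever angle from these and work out the hub grasp.

```bash
python3 - <<'E'
from h import *
import pickle
np.set_printoptions(precision=2,suppress=True)
st=pickle.load(open('s2.pkl','rb')); im=cv2.imread('pics/w2.png'); c=cam('wrist',st)
q=st['orientation'];T=R.from_quat([q[1],q[2],q[3],q[0]]).as_matrix(); p=np.array(st['ee_pos'])
g=cv2.cvtColor(im,cv2.COLOR_BGR2GRAY)
m=(g[250:290,300:342]<120).astype(np.uint8); n,l,s,ce=cv2.connectedComponentsWithStats(m); i=1+np.argmax(s[1:,4])
h=ce[i]+[300,250]; print('hole',h,s[i])
H=onz(c,*h,113); t=T.T@(H-p); print('hub',H,'in tool',t)
for a in(.6,.75,.85,.95):
    X=p+T@np.array([t[0]-30-55*np.cos(a),t[1],-(50+50+55*np.sin(a)-p[2])]); print(a,proj(c,X))
e=[onz(c,u,v,56) for u,v in((219,236),(422,236))]; print(T.T@((e[0]+e[1])/2-p), np.linalg.norm(e[0]-e[1]))
E
```

```text
hole [319.75 268.97] [   2    2   37   35 1004]
hub [ 578.3  -246.78  113.  ] in tool [-18.52  -0.86  89.08]
0.6 (np.float64(319.8985400718123), np.float64(394.6763057134759))
0.75 (np.float64(319.83410556346604), np.float64(394.3481849880346))
0.85 (np.float64(319.7904970579977), np.float64(392.86446396119663))
0.95 (np.float64(319.74701805170963), np.float64(390.3203662748949))
[-15.17  -0.54 146.08] 148.0331913183639
```

Emit:
send_rows(targets=[[1,-0.08,-0.01,0.14,0,0,0],[1,-0.16,-0.01,0.28,0,0,0],[1,-0.23,-0.01,0.42,0,0,0],[1,-0.23,-0.01,0.56,0,0,0],[1,-0.23,-0.01,0.7,0,0,0]])

```text
time_s: 11.6
ee_pos: [578.9, -247.4, 143.9]
orientation: [-0.0, 0.305, 0.952, 0.0]
contact_force: [-0.3, -0.2, 0.3]
opening: 91.8
gripper_force: 0.0
```

Emit:
send_rows(targets=[[1,0,0,0.15,0,0,0],[1,0,0,0.3,0,0,0],[1,0,0,0.45,0,0,0],[1,0,0,0.6,0,0,0],[1,0,0,0.75,0,0,0]])

```text
time_s: 12.22
ee_pos: [579.1, -247.5, 84.3]
orientation: [-0.0, 0.305, 0.952, 0.0]
contact_force: [1.0, 0.1, 0.7]
opening: 91.4
gripper_force: 0.0
```

Emit:
send_rows(targets=[[-1,0,0,0,0,0,0],[-1,0,0,0,0,0,0],[-1,0,0,0,0,0,0],[-1,0,0,0,0,0,0],[-1,0,0,0,0,0,0]], force=50)

```text
time_s: 12.85
ee_pos: [579.2, -247.6, 85.6]
orientation: [0.0, 0.305, 0.952, -0.0]
contact_force: [-1.2, 0.1, 2.0]
opening: 55.6
gripper_force: 50.0
```

Emit:
send_rows(targets=[[-1,0,0,-0.04,0,0,0],[-1,0,0,-0.1,0,0,0],[-1,0,0,-0.22,0,0,0],[-1,0,0,-0.36,0,0,0],[-1,0,0,-0.5,0,0,0]])

```text
time_s: 13.48
ee_pos: [579.2, -247.6, 126.2]
orientation: [0.0, 0.305, 0.952, -0.0]
contact_force: [0.2, -0.2, -7.1]
opening: 55.5
gripper_force: 50.0
```

Emit:
send_rows(targets=[[-1,0.04,0.08,-0.13,0,0,0],[-1,0.12,0.22,-0.27,0,0,0],[-1,0.22,0.4,-0.4,0,0,0],[-1,0.36,0.62,-0.54,0,0,0],[-1,0.5,0.84,-0.67,0,0,0]])

```text
time_s: 14.1
ee_pos: [585.6, -167.6, 179.5]
orientation: [-0.0, 0.304, 0.953, 0.0]
contact_force: [0.2, 0.5, -7.7]
opening: 55.7
gripper_force: 50.0
```

Emit:
send_rows(targets=[[-1,0.1,0.19,-0.13,0,0,0],[-1,0.2,0.38,-0.27,0,0,0],[-1,0.3,0.57,-0.4,0,0,0],[-1,0.4,0.76,-0.54,0,0,0],[-1,0.5,0.95,-0.67,0,0,0]])

```text
time_s: 14.72
ee_pos: [597.2, -83.4, 233.0]
orientation: [0.0, 0.305, 0.952, 0.0]
contact_force: [0.3, 0.3, -7.8]
opening: 55.4
gripper_force: 50.0
```

Emit:
send_rows(targets=[[-1,0.1,0.19,-0.13,0,0,0],[-1,0.2,0.38,-0.27,0,0,0],[-1,0.3,0.57,-0.4,0,0,0],[-1,0.4,0.76,-0.54,0,0,0],[-1,0.5,0.95,-0.67,0,0,0]])

```text
time_s: 15.35
ee_pos: [608.8, 1.8, 286.7]
orientation: [0.0, 0.305, 0.952, 0.0]
contact_force: [-1.1, 0.4, -7.5]
opening: 55.4
gripper_force: 50.0
```

Emit:
send_rows(targets=[[-1,0.1,0.19,0,0,0,0],[-1,0.2,0.38,0,0,0,0],[-1,0.3,0.57,0,0,0,0],[-1,0.4,0.76,0,0,0,0],[-1,0.5,0.95,0,0,0,0]])

```text
time_s: 15.98
ee_pos: [620.3, 86.9, 285.7]
orientation: [-0.0, 0.305, 0.952, -0.0]
contact_force: [0.7, 0.5, -7.3]
opening: 56.0
gripper_force: 50.0
```

Emit:
send_rows(targets=[[-1,0.1,0.17,0,0,0,0],[-1,0.2,0.34,0,0,0,0],[-1,0.3,0.47,0,0,0,0],[-1,0.4,0.56,0,0,0,0],[-1,0.45,0.6,0,0,0,0]])

```text
time_s: 16.6
ee_pos: [618.4, 146.4, 286.0]
orientation: [-0.0, 0.305, 0.953, -0.0]
contact_force: [0.9, -0.1, -7.2]
opening: 55.3
gripper_force: 50.0
```

Emit:
send_rows(targets=[[-1,0,0,0,0,0,0],[-1,0,0,0,0,0,0],[-1,0,0,0,0,0,0],[-1,0,0,0,0,0,0],[-1,0,0,0,0,0,0]])

```text
time_s: 17.23
ee_pos: [618.8, 145.5, 285.9]
orientation: [0.0, 0.305, 0.952, 0.0]
contact_force: [-0.1, 1.0, -7.8]
opening: 55.5
gripper_force: 50.0
```

```bash
python3 - <<'E'
from h import *
import pickle
st=robot.get_state(); print(st['ee_pos'],st['orientation'],st['contact_force'],st['opening'])
im=grab_frame('wrist'); cv2.imwrite('pics/w3.png',im); pickle.dump(st,open('s3.pkl','wb'))
E
```

```text
[618.76365017 145.5414521  285.93032503] [2.18058331e-05 3.04881546e-01 9.52390278e-01 4.31470543e-05] [-0.13600717  1.03980627 -7.84329393] 55.51401873816384
```

View pics/w3.png

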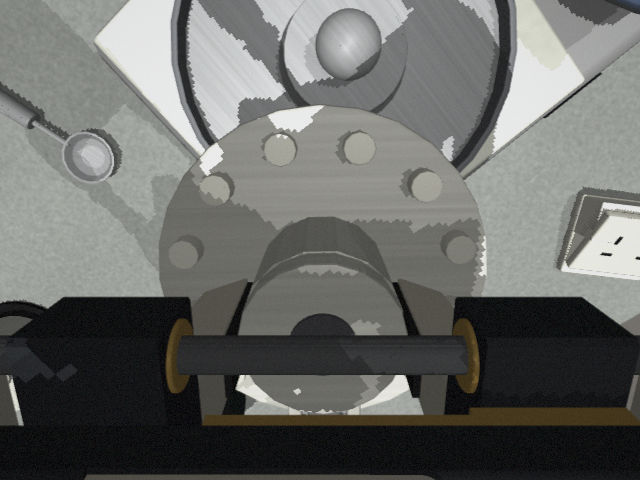

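The steel ball is at about (349,44), roughly 66 px across. The carrier sits level in the grip, with its disc edges at u≈160 and 486.

```bash
python3 - <<'E'
from h import *
import pickle
np.set_printoptions(precision=2,suppress=True)
st=pickle.load(open('s3.pkl','rb')); im=cv2.imread('pics/w3.png'); c=cam('wrist',st)
q=st['orientation'];T=R.from_quat([q[1],q[2],q[3],q[0]]).as_matrix(); p=np.array(st['ee_pos'])
g=cv2.GaussianBlur(cv2.cvtColor(im,cv2.COLOR_BGR2GRAY),(3,3),0)
for p2 in(25,15):
    k=cv2.HoughCircles(g[0:95,290:410],cv2.HOUGH_GRADIENT,1,200,param1=90,param2=p2,minRadius=28,maxRadius=38)
    print('hough',None if k is None else k[0,0]+[290,0,0])
# radial edges refine
ce=np.array([349,44.]);
for it in range(3):
    pts=[]
    for a in np.arange(0,2*np.pi,.1):
        r=np.arange(25,41,.5); x=ce[0]+r*np.cos(a); y=ce[1]+r*np.sin(a)
        if y.min()<1: continue
        v=cv2.remap(g,x.astype(np.float32)[None],y.astype(np.float32)[None],1)[0].astype(float); d=np.abs(v[4:]-v[:-4]); i=np.argmax(d)
        if d[i]>25: pts.append((x[i+2],y[i+2]))
    pts=np.array(pts); w=np.ones(len(pts),bool)
    for _ in range(4):
        s=np.linalg.lstsq(np.c_[2*pts[w],np.ones(w.sum())],(pts[w]**2).sum(1),rcond=None)[0]; rr=np.sqrt(s[2]+s[0]**2+s[1]**2)
        w=np.abs(np.hypot(*(pts-s[:2]).T)-rr)<1.5
    ce=s[:2]
print('fit',ce,rr,w.sum(),len(pts))
B=onz(c,*ce,186); print('ball',B,'in tool',T.T@(B-p))
# disc edge rows
for u in(322,):
    pass
D=np.array([0,0,30.]) # disc top centre in tool if centred (TCP 36 above underside)
for ang in(0,30,60,90,-30,-60,-90):
    X=p+T@(D+75*np.array([np.cos(np.radians(ang)),np.sin(np.radians(ang)),0])); print(ang,np.array(proj(c,X)))
E
```

```text
hough [346.5  42.5  31.9]
hough [346.5  42.5  31.9]
fit [348.39  42.33] 33.895649124730205 41 59
ball [538.87 220.86 186.  ] in tool [108.78  14.91  99.93]
0 [320.68 107.79]
30 [411.23 133.  ]
60 [470.92 197.99]
90 [484.75 278.38]
-30 [230.17 133.13]
-60 [170.64 198.24]
-90 [157.05 278.69]
```

```bash
python3 - <<'E'
from h import *
im=cv2.imread('pics/w3.png')
b=cv2.resize(im[4:84,304:394],None,fx=6,fy=6,interpolation=cv2.INTER_CUBIC)
for (u,v,r),col in(((346.5,42.5,31.9),(0,0,255)),((348.4,42.3,33.9),(0,255,0))):
    cv2.circle(b,(int((u-304+.5)*6),int((v-4+.5)*6)),int(r*6),col,1)
cv2.imwrite('pics/ball.png',b)
g=cv2.cvtColor(im,cv2.COLOR_BGR2GRAY).astype(int)
print('top edge',[ (u,90+int(np.argmax(np.abs(np.diff(g[90:125,u]))))) for u in range(310,345,5)])
for v in(265,278,285): print(v,[140+int(np.argmax(np.abs(np.diff(g[v,140:175])))),470+int(np.argmax(np.abs(np.diff(g[v,470:500]))))],g[v,152:168],g[v,478:494])
E
```

```text
top edge [(310, 105), (315, 105), (320, 104), (325, 104), (330, 105), (335, 106), (340, 106)]
265 [158, 483] [147 134 134 137 136 141 137 119 108 105 106 107 105 105 106 108] [139 138 140 136 138 173 226 220 196 160 162 163 167 168 168 169]
278 [158, 476] [155 159 156 152 156 159 154 124 105 103 102 105 103 103 102 105] [140 138 140 138 135 139 141 149 166 165 162 162 164 165 168 170]
285 [160, 474] [167 164 162 160 158 161 167 165 156 122 104 106 108 107 107 105] [141 143 144 141 143 145 160 170 171 168 166 168 167 166 164 163]
```

View pics/ball.png

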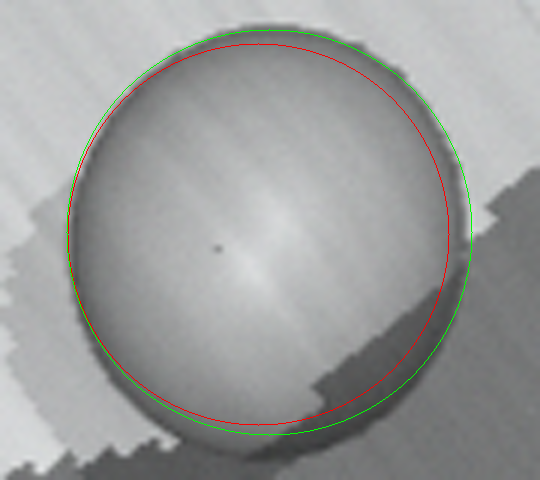

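The crop puts the ball silhouette centre at about (348.3,44.0). After the perspective correction, the ball is (105.8, 14.3) mm from the hub in tool x and y.

Emit:
send_rows(targets=[[-1,0.07,0.01,0,0,0,0],[-1,0.2,0.03,0,0,0,0],[-1,0.35,0.05,0,0,0,0],[-1,0.51,0.07,0,0,0,0],[-1,0.67,0.09,0,0,0,0]])

```text
time_s: 17.9
ee_pos: [578.4, 183.6, 286.1]
orientation: [0.0, 0.305, 0.952, 0.0]
contact_force: [-0.1, -0.3, -6.9]
opening: 55.9
gripper_force: 50.0
```

Emit:
send_rows(targets=[[-1,0.16,0.02,0,0,0,0],[-1,0.32,0.04,0,0,0,0],[-1,0.48,0.06,0,0,0,0],[-1,0.6,0.08,0,0,0,0],[-1,0.652,0.09,0,0,0,0]])

```text
time_s: 18.52
ee_pos: [540.5, 219.3, 286.0]
orientation: [0.0, 0.305, 0.953, 0.0]
contact_force: [-0.0, -0.7, -7.5]
opening: 55.5
gripper_force: 50.0
```

Emit:
send_rows(targets=[[-1,0,0,0.1,0,0,0],[-1,0,0,0.2,0,0,0],[-1,0,0,0.3,0,0,0],[-1,0,0,0.4,0,0,0],[-1,0,0,0.46,0,0,0]])

```text
time_s: 19.15
ee_pos: [540.9, 218.7, 248.3]
orientation: [-0.0, 0.305, 0.952, -0.0]
contact_force: [-0.2, 0.1, -6.9]
opening: 55.9
gripper_force: 50.0
```

```bash
python3 - <<'E'
from h import *
np.set_printoptions(precision=2,suppress=True)
st=robot.get_state(); print(st['ee_pos'],st['orientation'],st['contact_force'],st['moment'])
s=grab_frame('side'); cv2.imwrite('pics/s4.png',s)
E
```

```text
[540.86 218.69 248.29] [-0.    0.3   0.95 -0.  ] [-0.23  0.1  -6.89] [-0.02 -0.01  0.03]
```

Emit:
send_rows(targets=[[-1,0,0,0.04,0,0,0],[-1,0,0,0.08,0,0,0],[-1,0,0,0.12,0,0,0],[-1,0,0,0.16,0,0,0],[-1,0,0,0.19,0,0,0]])

```text
time_s: 19.82
ee_pos: [540.9, 218.8, 233.7]
orientation: [-0.0, 0.305, 0.952, 0.0]
contact_force: [-0.4, -0.6, -7.7]
opening: 55.5
gripper_force: 50.0
```

Emit:
send_rows(targets=[[-1,0,0,0.02,0,0,0],[-1,0,0,0.04,0,0,0],[-1,0,0,0.06,0,0,0],[-1,0,0,0.08,0,0,0],[-1,0,0,0.1,0,0,0]])

```text
time_s: 20.45
ee_pos: [541.0, 218.9, 225.8]
orientation: [0.0, 0.305, 0.952, 0.0]
contact_force: [-0.3, -0.1, -6.7]
opening: 55.6
gripper_force: 50.0
```

Emit:
send_rows(targets=[[-1,0,0,0.02,0,0,0],[-1,0,0,0.04,0,0,0],[-1,0,0,0.06,0,0,0],[-1,0,0,0.08,0,0,0],[-1,0,0,0.1,0,0,0]])

```text
time_s: 21.08
ee_pos: [541.0, 218.9, 217.8]
orientation: [0.0, 0.305, 0.952, 0.0]
contact_force: [-0.4, -0.4, -7.6]
opening: 55.7
gripper_force: 50.0
```

Emit:
send_rows(targets=[[-1,0,0,0.02,0,0,0],[-1,0,0,0.04,0,0,0],[-1,0,0,0.06,0,0,0],[-1,0,0,0.08,0,0,0],[-1,0,0,0.1,0,0,0]])

```text
time_s: 21.7
ee_pos: [541.0, 218.8, 209.8]
orientation: [-0.0, 0.305, 0.952, 0.0]
contact_force: [0.3, -0.3, -7.1]
opening: 55.4
gripper_force: 50.0
```

Emit:
send_rows(targets=[[-1,0,0,0.04,0,0,0],[-1,0,0,0.08,0,0,0],[-1,0,0,0.12,0,0,0],[-1,0,0,0.16,0,0,0],[-1,0,0,0.19,0,0,0]])

```text
time_s: 22.32
ee_pos: [540.9, 218.8, 194.5]
orientation: [-0.0, 0.305, 0.952, -0.0]
contact_force: [-0.5, -0.5, -7.7]
opening: 55.7
gripper_force: 50.0
```

Emit:
send_rows(targets=[[-1,0,0,0.01,0,0,0],[-1,0,0,0.02,0,0,0],[-1,0,0,0.03,0,0,0],[-1,0,0,0.035,0,0,0],[-1,0,0,0.04,0,0,0]])

```text
time_s: 22.95
ee_pos: [541.0, 218.9, 191.6]
orientation: [0.0, 0.305, 0.952, 0.0]
contact_force: [0.2, 0.6, -6.8]
opening: 55.7
gripper_force: 50.0
```

Emit:
send_rows(targets=[[-1,0,0,0.005,0,0,0],[-1,0,0,0.01,0,0,0],[-1,0,0,0.015,0,0,0],[-1,0,0,0.015,0,0,0],[-1,0,0,0.015,0,0,0]])

```text
time_s: 23.58
ee_pos: [540.9, 218.9, 190.6]
orientation: [0.0, 0.305, 0.952, 0.0]
contact_force: [-2.1, 0.2, -4.8]
opening: 55.5
gripper_force: 50.0
```

Emit:
send_rows(targets=[[-1,0,0,0.004,0,0,0],[-1,0,0,0.008,0,0,0],[-1,0,0,0.008,0,0,0],[-1,0,0,0.008,0,0,0],[-1,0,0,0.008,0,0,0]])

```text
time_s: 24.2
ee_pos: [541.0, 218.9, 190.5]
orientation: [0.0, 0.305, 0.952, 0.0]
contact_force: [-4.7, -0.1, 5.8]
opening: 55.6
gripper_force: 50.0
```

Emit:
send_rows(targets=[[1,0,0,0,0,0,0],[1,0,0,0,0,0,0],[1,0,0,0,0,0,0],[1,0,0,0,0,0,0],[1,0,0,0,0,0,0]])

```text
time_s: 24.82
ee_pos: [541.1, 218.9, 189.6]
orientation: [0.0, 0.305, 0.952, 0.0]
contact_force: [0.3, 0.0, 0.6]
opening: 91.5
gripper_force: 0.0
```

Emit:
send_rows(targets=[[1,0,0,-0.12,0,0,0],[1,0,0,-0.3,0,0,0],[1,0,0,-0.5,0,0,0],[1,0,0,-0.7,0,0,0],[1,0,0,-0.9,0,0,0]])

```text
time_s: 25.45
ee_pos: [541.2, 218.9, 263.6]
orientation: [0.001, 0.305, 0.952, 0.0]
contact_force: [0.1, 0.5, 0.1]
opening: 91.8
gripper_force: 0.0
```

Emit:
send_rows(targets=[[1,0.04,0,-0.1,0,0,0],[1,0.12,0,-0.2,0,0,0],[1,0.2,0,-0.3,0,0,0],[1,0.25,0,-0.3,0,0,0],[1,0.25,0,-0.3,0,0,0]])

```text
time_s: 26.08
ee_pos: [524.3, 230.7, 285.5]
orientation: [-0.0, 0.304, 0.953, -0.0]
contact_force: [0.1, -0.3, 0.8]
opening: 91.7
gripper_force: 0.0
```

```bash
python3 - <<'E'
from h import *
import pickle
st=robot.get_state(); print(st['ee_pos'],st['contact_force'],st['opening'])
im=grab_frame('wrist'); s=grab_frame('side'); cv2.imwrite('pics/w5.png',im); pickle.dump(st,open('s5.pkl','wb'))
cv2.imwrite('pics/v5.png',np.hstack([im[0:440,120:540][:400,:],cv2.resize(s[100:250,230:370],(374,400),interpolation=2)]))
E
```

```text
[524.26870604 230.69000947 285.46260373] [ 0.08408946 -0.30857777  0.78590245] 91.65306118739417
```

View pics/v5.png

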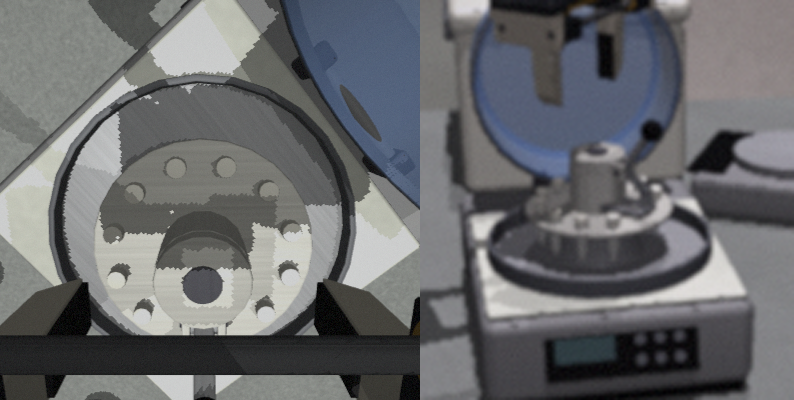

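The carrier stands level on the spindle with the lever up, and the lever still runs straight along tool −x. Next I'll close the fingers and go over the knob.

Emit:
send_rows(targets=[[-1,-0.1,0,0,0,0,0],[-1,-0.25,0,0,0,0,0],[-1,-0.4,0,0,0,0,0],[-1,-0.55,0,0,0,0,0],[-1,-0.7,0,0,0,0,0]], force=20)

```text
time_s: 26.8
ee_pos: [571.1, 197.3, 285.6]
orientation: [-0.0, 0.305, 0.952, 0.0]
contact_force: [-0.8, -0.2, 0.7]
opening: 46.4
gripper_force: 0.0
```

Emit:
send_rows(targets=[[-1,-0.15,0,0,0,0,0],[-1,-0.3,0,0,0,0,0],[-1,-0.36,0,0,0,0,0],[-1,-0.36,0,0,0,0,0],[-1,-0.36,0,0,0,0,0]])

```text
time_s: 27.42
ee_pos: [593.5, 181.5, 285.7]
orientation: [-0.0, 0.305, 0.952, 0.0]
contact_force: [0.0, 0.3, -0.7]
opening: 1.2
gripper_force: 0.0
```

Emit:
send_rows(targets=[[-1,0,0,0.22,0,0,0],[-1,-0.05,0,0.3,0,0,0],[-1,-0.1,0,0.36,0,0,0],[-1,-0.14,0,0.41,0,0,0],[-1,-0.17,0,0.47,0,0,0]])

```text
time_s: 28.05
ee_pos: [604.6, 173.5, 247.8]
orientation: [-0.0, 0.305, 0.952, 0.0]
contact_force: [0.7, -1.4, 1.1]
opening: 0.2
gripper_force: 0.5
```

Emit:
send_rows(targets=[[-1,-0.03,0,0.06,0,0,0],[-1,-0.045,0,0.125,0,0,0],[-1,-0.06,0,0.2,0,0,0],[-1,-0.07,0,0.25,0,0,0],[-1,-0.07,0,0.28,0,0,0]])

```text
time_s: 28.68
ee_pos: [609.2, 170.1, 225.3]
orientation: [-0.0, 0.305, 0.952, -0.0]
contact_force: [-0.2, -1.1, -0.1]
opening: 0.7
gripper_force: 0.2
```

Emit:
send_rows(targets=[[-1,0,0,0.01,0,0,0],[-1,0,0,0.02,0,0,0],[-1,0,0,0.02,0,0,0],[-1,0,0,0.02,0,0,0],[-1,0,0,0.02,0,0,0]])

```text
time_s: 29.3
ee_pos: [609.4, 170.1, 224.2]
orientation: [0.0, 0.305, 0.952, 0.0]
contact_force: [-0.4, -0.1, 0.5]
opening: 0.4
gripper_force: 0.3
```

Emit:
send_rows(targets=[[-1,0,0,0.01,0,0,0],[-1,0,0,0.015,0,0,0],[-1,0,0,0.015,0,0,0],[-1,0,0,0.015,0,0,0],[-1,0,0,0.015,0,0,0]])

```text
time_s: 29.92
ee_pos: [609.7, 170.0, 223.4]
orientation: [0.001, 0.305, 0.952, 0.0]
contact_force: [-0.1, -1.2, 5.2]
opening: 0.3
gripper_force: 2.6
```

Contact with the stop has begun, so I'll press a little more, then retreat and check.

Emit:
send_rows(targets=[[-1,0,0,0.01,0,0,0],[-1,0,0,0.01,0,0,0],[-1,0,0,0.01,0,0,0],[-1,0,0,0.01,0,0,0],[-1,0,0,0.01,0,0,0]])

```text
time_s: 30.55
ee_pos: [610.1, 169.8, 222.9]
orientation: [0.001, 0.305, 0.952, 0.0]
contact_force: [1.1, -2.0, 6.4]
opening: 0.4
gripper_force: 3.1
```

Emit:
send_rows(targets=[[-1,0,0,-0.05,0,0,0],[-1,0,0,-0.2,0,0,0],[-1,0,0,-0.4,0,0,0],[-1,0,0,-0.6,0,0,0],[-1,0.2,0,-0.8,0,0,0]])

```text
time_s: 31.18
ee_pos: [596.4, 179.2, 287.2]
orientation: [0.0, 0.305, 0.952, 0.0]
contact_force: [0.2, 0.2, 0.1]
opening: 0.4
gripper_force: 0.0
```

Emit:
send_rows(targets=[[0.4,0.2,0,0,0,0,0],[0.4,0.4,0,0,0,0,0],[0.4,0.6,0,0,0,0,0],[0.4,0.8,0,0,0,0,0],[0.4,0.8,0,0,0,0,0]])

```text
time_s: 31.8
ee_pos: [543.2, 217.4, 286.2]
orientation: [-0.0, 0.304, 0.953, 0.0]
contact_force: [-1.0, -0.4, -0.4]
opening: 45.7
gripper_force: 0.0
```

```bash
python3 - <<'E'
from h import *
st=robot.get_state(); print(st['ee_pos'],st['contact_force'],st['opening'])
im=grab_frame('wrist'); s=grab_frame('side')
cv2.imwrite('pics/v6.png',np.hstack([im[:400,120:540],cv2.resize(s[120:250,240:360],(374,400),interpolation=2)]))
E
```

```text
[543.2091893  217.41402708 286.22616097] [-1.02011259 -0.37789832 -0.37697661] 45.74852806549045
```

View pics/v6.png

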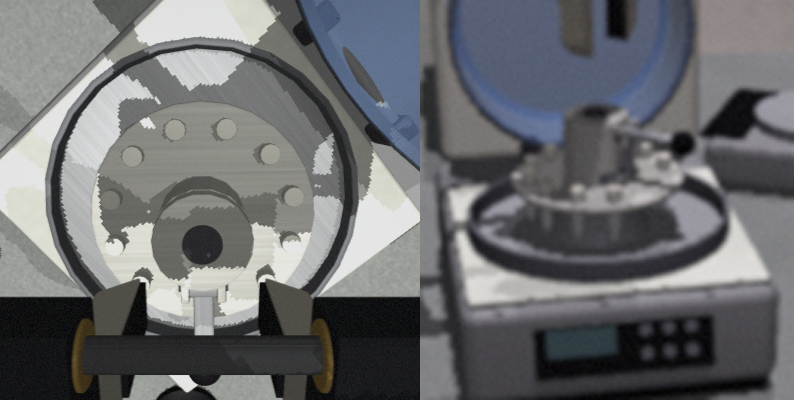

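The lever looks level in the side view, with the knob near crop (683,143). I'll check this numerically before handing in.

```bash
python3 - <<'E'
from h import *
im=grab_frame('side'); s=cam('side'); g=cv2.cvtColor(im,cv2.COLOR_BGR2GRAY)[156:180,312:342]
m=(g<55).astype(np.uint8); n,l,st,c=cv2.connectedComponentsWithStats(m); i=1+np.argmax(st[1:,4]); print('knob',c[i]+[312,156],st[i])
for a in(0,.07,.15,.3): r=30+55*np.cos(a); print(a,np.round(proj(s,[540+r*.814,219.5-r*.581,205+55*np.sin(a)]),1))
# same check on initial picture for bias (lever within .06 of level)
print('start pred',np.round(proj(s,[578.2+85*.814,-247-85*.581,100]),1),'meas 367.2 302.9')
E
```

```text
knob [336.93333333 160.2       ] [18  0 12  9 75]
0 [324.3 166.5]
0.07 [324.2 165.1]
0.15 [324.  163.5]
0.3 [323.4 160.4]
start pred [368.2 303.4] meas 367.2 302.9
```

The thresholded blob merged with the dark scale behind the knob. The knob seen in the crop maps to (324.4,166.5), which matches the θ=0 prediction of (324.3,166.5). I'm handing in.

```bash
python3 -c "
from bench import robot
print(robot.close_job())"
```

```text
the job is handed in; nothing more can be done
None
```

The carrier stands flat on the spindle's shoulder with its lever pressed down level, the gripper is clear of it, and the job was handed in at about 32 s; no verdict came back.

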